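# Unstack the lids and close the four jars

### The job

Take the stack of four wooden lids apart and put each lid on the stoneware jar it fits, the largest lid on the jar with the largest mouth and so on down to the smallest, plug down in the mouth and lying flat on the rim. Leave the jars standing where they are.

Things in the scene. Friction and masses are not known exactly. Their poses are not given: they have to be found in the camera images.
- lid_a_mid (a point): mid-height centre of the largest of 4 round wooden lids, at first at the stack's bottom, its plug on the worktop. A disc 68 mm across, 12 thick (2.5 below this point to 9.5 above), top hollowed 7.5 deep, 50 wide; under it a tapered plug 7 deep, 42 wide at the disc, 36 at its foot. Stacked lids lie disc on disc, plugs loose in the hollows, 12 mm apart in height. z up along the axis, 0.04-0.09 kg. Grasp across the disc's edge, any yaw
- lid_b_mid (a point): mid-height centre of the second largest of 4 round wooden lids, at first second from below. A disc 58 mm across, 12 thick (2.5 below this point to 9.5 above), top hollowed 7.5 deep, 40 wide; under it a tapered plug 7 deep, 32 wide at the disc, 26 at its foot. Stacked lids lie disc on disc, plugs loose in the hollows, 12 mm apart in height. z up along the axis, 0.04-0.09 kg. Grasp across the disc's edge, any yaw
- lid_c_mid (a point): mid-height centre of the second smallest of 4 round wooden lids, at first third from below. A disc 48 mm across, 12 thick (2.5 below this point to 9.5 above), top hollowed 7.5 deep, 30 wide; under it a tapered plug 7 deep, 22 wide at the disc, 16 at its foot. Stacked lids lie disc on disc, plugs loose in the hollows, 12 mm apart in height. z up along the axis, 0.04-0.09 kg. Grasp across the disc's edge, any yaw
- lid_d_mid (a point): mid-height centre of the smallest of 4 round wooden lids, at first on top of the stack. A disc 38 mm across, 12 thick (2.5 below this point to 9.5 above), top hollowed 7.5 deep, 20 wide; under it a tapered plug 7 deep, 12 wide at the disc, 6 at its foot. Stacked lids lie disc on disc, plugs loose in the hollows, 12 mm apart in height. z up along the axis, 0.04-0.09 kg. Grasp across the disc's edge, any yaw
- jar_a_mouth (a point): centre of the mouth, level with the rim's top, of the loose open stoneware jar with the largest mouth: 66 mm high, belly 82 across, rim 62 outside, mouth 53 inside, about 0.45 kg. It takes the 68 mm lid: plug in the mouth with 5.5 mm free all round, disc flat on the rim; the lid's centre is then 2.5 mm above this point. z up along the axis
- jar_b_mouth (a point): centre of the mouth, level with the rim's top, of the loose open stoneware jar with the second largest mouth: 78 mm high, belly 76 across, rim 52 outside, mouth 43 inside, about 0.45 kg. It takes the 58 mm lid: plug in the mouth with 5.5 mm free all round, disc flat on the rim; the lid's centre is then 2.5 mm above this point. z up along the axis
- jar_c_mouth (a point): centre of the mouth, level with the rim's top, of the loose open stoneware jar with the second smallest mouth: 72 mm high, belly 68 across, rim 42 outside, mouth 33 inside, about 0.45 kg. It takes the 48 mm lid: plug in the mouth with 5.5 mm free all round, disc flat on the rim; the lid's centre is then 2.5 mm above this point. z up along the axis
- jar_d_mouth (a point): centre of the mouth, level with the rim's top, of the loose open stoneware jar with the smallest mouth: 84 mm high, belly 58 across, rim 32 outside, mouth 23 inside, about 0.45 kg. It takes the 38 mm lid: plug in the mouth with 5.5 mm free all round, disc flat on the rim; the lid's centre is then 2.5 mm above this point. z up along the axis
Not all that is in view belongs to the job. What is shaped like the part that bears lid_c_mid but yellow is not meant.

How it is judged:
By the outcome, as a careful person would: the job done as asked, in the order asked, and still so for the second after the job is handed in, with the robot touching nothing.
It also fails if it takes over 128 s, if anything falls off the work surface, if the arm or the gripper's body presses on something with over 40 N, if the wrist force passes 120 N, or if a joint passes its speed limit or range.

### The arm

A 6-joint arm with a two-finger parallel gripper is mounted at the origin on a cart in front of the work surface, level with it; the furniture and walls round the work are solid. World frame = base frame: x ahead of the robot, y to its left, z up, the work surface at z = 0. Lengths are in m, angles in rad, forces in N, time in s.
With the tool pointing down it reaches from about 0.425 to 0.95 m from the base axis. Payload 3.5 kg.
Tool frame: the origin (TCP) lies midway between the tips of the shut fingers; the grasp point (between the pads) lies 19 mm behind it; z points along the fingers, x is the direction in which the jaws open and shut, and the axes are right-handed (so a half turn about z gives the same grasp; the last joint's range is limited). The gripper opens to 85 mm and grips with 20 to 120 N. Pads are 22 mm wide; open, the fingers measure 114 mm over their backs; the gripper's body (76 mm by 85 mm) begins 54 mm behind the grasp point. The pads swing forward as they close: fully open they stand 13 mm farther back than shut.
Start: joints at [-1.456, 0.286, 1.577, -0, 1.279, -0.15], TCP at [0.177, -0.651, 0.231] pointing down, gripper open.
Joint ranges: [-2.77, 2.77], [-0.9, 2.22], [0.21, 2.48], [-1.53, 4.67], [0.24, 2.81], [-2.84, 2.84]. Speed limits (rad/s): [2.79, 2.79, 3.14, 3.14, 3.14, 3.14].

### API

Orientations are given as a unit quaternion [x, y, z, w].
In Python, from plant import readout, optics, ctrl gives the robot as it stands. The module is installed in compiled form; this text tells all that it offers.
- The arm moves only by the shell command python3 -m crank 'ROWS' [OPENING] [FORCE]. ROWS is text: rows parted by semicolons, each of 6 numbers parted by spaces: the shift along the tool's x, y, z in mm, then the turn, a rotation vector about the tool's x, y, z in rad. In form: dx dy dz ax ay az; .... A call has 1 to 5 rows; each row shifts and turns the commanded pose from where the row before left it, along the tool's axes as they then stand; what a row does not reach is not made up. A row lasts 1/8 s, in which the tool goes at most 62.5 mm and 10.7 degrees, less where a joint would pass 70% of its speed; a pose out of reach is approached as far as the arm can. A call is refused whole if a number of a shift passes 62.5 or a number of a turn 0.188, either way. A call with a gripper value outside its range is refused whole. OPENING is the opening, from -1 (shut) to 1 (fully open), set as the call begins (- or left out, the last holds). The fingers move at their own pace and stop on an object; FORCE is the grip in N (left out, the last holds). Time passes only in rows, so rows that do not move let the fingers close. It gives the time, the measured TCP pose, the force and the opening at its end, in the units of the state.
- readout.get_state(): the state, without advancing time (a new reading comes with each control period).
- optics.read_camera(name): name is "scene" or "top"; returns the picture (384x512x3 uint8, red, green, blue); there is no depth.
- optics.calibration(name): a dict with "mtx" (3x3 intrinsics, pixels), "rvec" (rotation vector, rad) and "tvec" (3), from world to camera coordinates, as OpenCV has them. Camera axes: x right, y down, z forward; pixel columns grow to the right and rows downward; lengths in m; the calibration is good to about 2 mm. A picture is of the moment at which its call begins. calibration takes no time and is no camera call.
- ctrl.sign_off(): hands the job in, once; it reports no verdict.
Trained networks look in the newest picture that a camera, given by its name, has taken for a name from the list of things; names that differ only in an ending like _2 or _b are one class to them, and where a whole thing is asked for, a point or a joint stands for the part that bears it (a point fixed in the world has none). Each returns a list of dicts, best first, with "p" (0 to 1); they miss things now and then, are a little off and sometimes report something else, mostly with a low value. They report only what shows in the picture. A call takes as long as a camera call. They do not tell look-alikes from the thing itself.
- optics.recognise(camera, thing): "xy" ([column, row] as shares, 0 to 1, of the picture: columns of its width, rows of its height, amid what is visible of it).
The state is a dict: "time": time; "qpos": joint angles; "dq": joint speeds; "joint_efforts": joint torques, N m; "eef_pos": TCP position; "tcp_rot": TCP orientation; "contact_force": force on the tool from outside, world axes, zero at the start; "wrist_torque": the same for the moment, N m; "opening": opening from 0.0 (shut) to 1.0 (fully open).
Only numpy, scipy, OpenCV 4.12 (cv2) and the standard library are available. Lean on these libraries where they do the work, as an engineer would, in place of code of your own. Each camera call takes 0.05 s, during which the arm holds its last target.

## Working session

There is one attempt and no reset: what is moved stays moved. The work goes in short steps, Python scripts to look and compute and a shell command to move; the robot and the scene stay as the last step left them, time stands still between calls to the robot, and variables do not carry over. Pictures are saved under pics/ and viewed, and the job is handed in when it is done.

```bash
mkdir -p pics; ls; python3 - <<'E'
from plant import readout, optics
import cv2
s=readout.get_state(); print(s)
for n in ("scene","top"):
    im=optics.read_camera(n); cv2.imwrite(f"pics/{n}0.png",im[:,:,::-1])
    print(n,optics.calibration(n))
    for t in ["lid_a_mid","jar_a_mouth"]:
        for r in optics.recognise(n,t): print(t,[round(r['xy'][0]*512,1),round(r['xy'][1]*384,1)],round(r['p'],2))
E
```

```text
pics
{'time': 0.0, 'qpos': array([-1.45598117e+00,  2.87137267e-01,  1.57817836e+00,  1.01735229e-05,
        1.27861554e+00, -1.50022151e-01]), 'dq': array([-1.19696582e-03, -8.48466294e-04, -3.34278563e-05,  4.43979104e-04,
        4.26707003e-05,  9.04145749e-04]), 'joint_efforts': array([-7.28847244e-04, -4.05982804e+01, -2.92629004e+01, -2.55327095e-04,
        5.81404209e-03,  1.26136106e-05]), 'eef_pos': array([ 0.17662272, -0.65079793,  0.22996539]), 'tcp_rot': array([ 0.79427567, -0.60755641, -0.0008086 , -0.0008446 ]), 'contact_force': array([-0.08692567, -0.14290475,  0.49106605]), 'wrist_torque': array([ 0.01201027,  0.01008437, -0.04134719]), 'opening': 0.9957604466316753}
scene {'mtx': array([[440.70310922,   0.        , 257.55468901],
       [  0.        , 440.70310922, 199.49565575],
       [  0.        ,   0.        ,   1.        ]]), 'rvec': array([ 0.717061  , -2.59171953,  1.13817623]), 'tvec': array([0.43893327, 0.25942186, 0.88653486])}
lid_a_mid [303.7, 221.2] 0.56
jar_a_mouth [340.1, 174.2] 0.77
top {'mtx': array([[472.62066132,   0.        , 262.82631257],
       [  0.        , 472.62066132, 187.58973523],
       [  0.        ,   0.        ,   1.        ]]), 'rvec': array([ 2.16205526, -2.16249495,  0.10827427]), 'tvec': array([-0.00866034,  0.52788725,  1.26504027])}
lid_a_mid [289.3, 227.0] 0.47
jar_a_mouth [364.2, 224.8] 0.85
```

View pics/scene0.png

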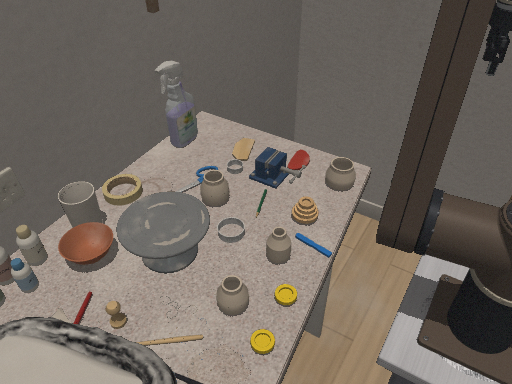

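View pics/top0.png

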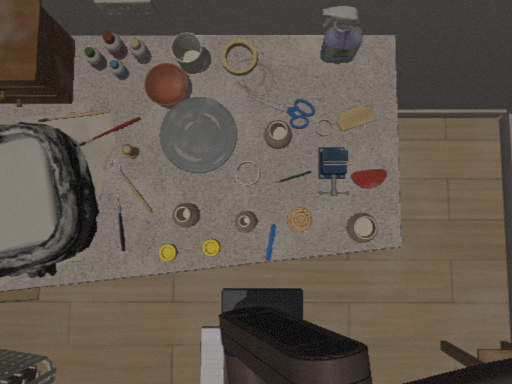

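```bash
python3 - <<'E'
import cv2,numpy as np
a=cv2.imread("pics/top0.png"); b=cv2.imread("pics/scene0.png")
def crop(im,c,w=26): 
    x,y=c; return cv2.resize(im[y-w:y+w,x-w:x+w],(260,260),interpolation=cv2.INTER_CUBIC)
T=[(362,227),(278,133),(185,215)]; T2=[(246,222),(300,219)]
S=[(340,172),(214,187),(232,294)]; S2=[(279,245),(305,209)]
g=lambda im,L:np.hstack([crop(im,c) for c in L])
cv2.imwrite("pics/c1.png",np.vstack([g(a,T),g(b,S)])); cv2.imwrite("pics/c2.png",np.vstack([g(a,T2),g(b,S2)]))
E
cat > h.py <<'E'
import numpy as np,cv2
from scipy.optimize import least_squares
from plant import readout,optics
def proj(n,P):
    c=optics.calibration(n); return cv2.projectPoints(np.array(P,float).reshape(-1,3),c['rvec'],c['tvec'],c['mtx'],None)[0].reshape(-1,2)
def ray(n,uv):
    c=optics.calibration(n);R=cv2.Rodrigues(c['rvec'])[0]
    d=R.T@np.linalg.inv(c['mtx'])@np.array([uv[0],uv[1],1.]); o=-R.T@c['tvec']; return o,d/np.linalg.norm(d)
def atz(n,uv,z):
    o,d=ray(n,uv); return o+d*(z-o[2])/d[2]
E
python3 - <<'E'
from h import *
for n in ("top","scene"): 
    optics.read_camera(n)
    for t in ["lid_a_mid","jar_a_mouth"]:
        for r in optics.recognise(n,t): print(n,t,[round(r['xy'][0]*512,1),round(r['xy'][1]*384,1)],round(r['p'],2))
    print(ray(n,(256,192))[0])
E
```

```text
top lid_a_mid [294.1, 229.6] 0.41
top jar_a_mouth [361.3, 224.6] 0.9
[ 0.38865367 -0.01882057  1.31440517]
scene lid_a_mid [300.9, 218.6] 0.56
scene jar_a_mouth [341.9, 173.7] 0.6
[0.12485051 0.63400741 0.79268728]
```

View pics/c1.png

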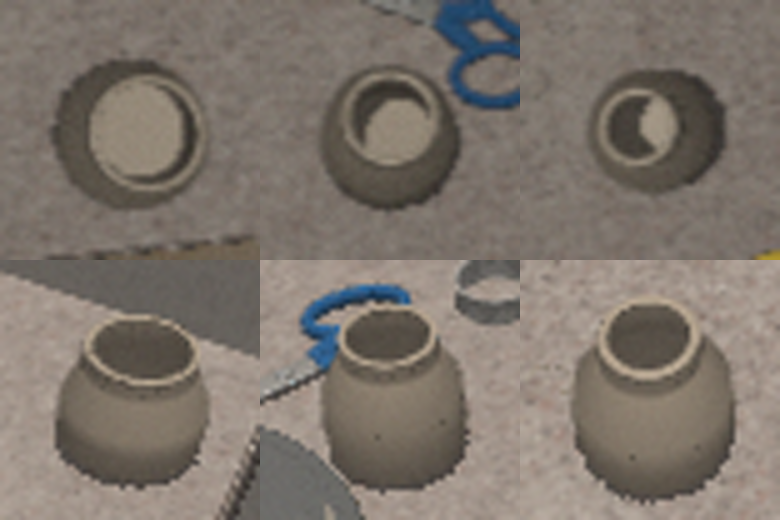

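View pics/c2.png

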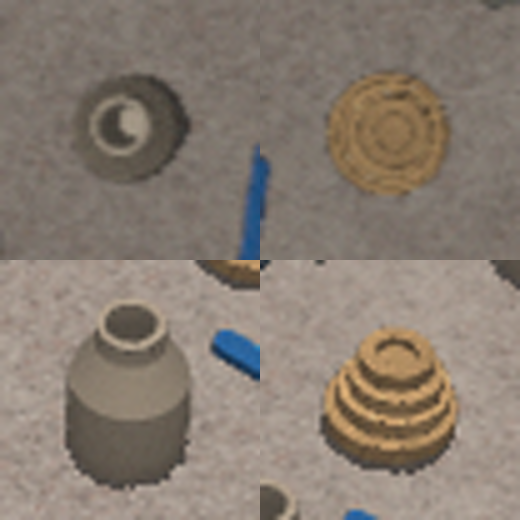

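```bash
python3 - <<'E'
from h import *
J={'A':(.066,(365,227),(342,164.1)),'B':(.078,(277.9,130.2),(213.3,176.1)),'C':(.072,(182.4,214),(231.4,283.6)),'D':(.084,(243.7,220.6),(279,231.4)),'Ld':(.055,(300.2,218.6),(306,201))}
for k,(z,t,s) in J.items():
    a=atz('top',t,z);b=atz('scene',s,z); print(k,(a*1e3).round(1),(b*1e3).round(1),'r',np.hypot(*a[:2]).round(3))
print('La',(atz('top',(299.2,219.4),.019)*1e3).round(1))
# overlays
P={'A':(.066,.031,.0265),'B':(.078,.026,.0215),'C':(.072,.021,.0165),'D':(.084,.016,.0115)}
ims={n:optics.read_camera(n)[:,:,::-1].copy() for n in('top','scene')}
th=np.linspace(0,2*np.pi,80)
E
```

```text
A [ 419.4 -277.7   66. ] [ 416.5 -278.4   66. ] r 0.503
B [676.4 -49.3  78. ] [674.  -50.1  78. ] r 0.678
C [453.4 202.5  72. ] [450.9 202.9  72. ] r 0.497
D [435.6  40.5  84. ] [433.5  38.6  84. ] r 0.437
Ld [ 442.  -108.4   55. ] [ 438.8 -109.9   55. ] r 0.455
La [ 441.3 -108.2   19. ]
```

```bash
cat >> h.py <<'E'
from scipy.spatial.transform import Rotation as Rn
def go(t):
    s=readout.get_state(); R=Rn.from_quat(s['tcp_rot']).as_matrix()
    d=R.T@(np.array(t)-s['eef_pos'])*1e3
    print('t',s['time'],'tcp',(s['eef_pos']*1e3).round(1),'delta tool mm',d.round(1),'F',s['contact_force'].round(1),'open mm',round(s['opening']*85,1))
    zt=R[:,2]; print('zaxis',zt.round(3),'tilt fix rotvec(tool)',(R.T@np.cross(zt,[0,0,-1])).round(4))
E
python3 -c "
from h import *
go((.440,-.109,.16))"
```

```text
t 0.7 tcp [ 176.7 -651.5  231.4] delta tool mm [-454.7 -396.1   71.3] F [ 0.2  0.4 -0.7] open mm 85.0
zaxis [ 0. -0. -1.] tilt fix rotvec(tool) [ 0.     -0.0001  0.    ]
```

```bash
python3 -m crank '-38 -33 0 0 0 0;-38 -33 0 0 0 0;-38 -33 0 0 0 0;-38 -33 0 0 0 0;-38 -33 0 0 0 0' 0.3 30
python3 -c "
from h import *
go((.440,-.109,.16))"
```

```text
time: 1.32
eef_pos: [0.2868, -0.4235, 0.2316]
tcp_rot: [0.794, -0.608, 0.0, 0.0]
contact_force: [1.0, 0.5, 0.5]
opening: 0.647
t 1.325 tcp [ 286.8 -423.5  231.6] delta tool mm [-263.5 -230.1   71.5] F [1.  0.5 0.5] open mm 55.0
zaxis [ 0.    -0.001 -1.   ] tilt fix rotvec(tool) [-0.0003 -0.0007  0.    ]
```

```bash
python3 -m crank '-38 -33 0 0 0 0;-38 -33 0 0 0 0;-38 -33 0 0 0 0;-38 -33 20 0 0 0;-38 -33 20 0 0 0' && python3 -m crank '-38 -33 15 0 0 0;-36 -32 16 0 0 0;0 0 0 0 0 0;0 0 0 0 0 0'
python3 -c "
from h import *
for n in ('top','scene'): cv2.imwrite(f'pics/{n}1.png',optics.read_camera(n)[:,:,::-1])
go((.440,-.109,.09))"
```

```text
time: 1.95
eef_pos: [0.3965, -0.1971, 0.1916]
tcp_rot: [0.794, -0.608, 0.001, -0.0]
contact_force: [0.2, 0.5, -0.5]
opening: 0.649
time: 2.45
eef_pos: [0.4393, -0.1102, 0.1607]
tcp_rot: [0.794, -0.607, 0.0, 0.0]
contact_force: [-0.6, 0.7, -0.4]
opening: 0.649
t 2.55 tcp [ 439.3 -111.   161.1] delta tool mm [-1.9 -1.2 71.1] F [ 0.3  0.4 -0.4] open mm 55.0
zaxis [ 0.001 -0.001 -1.   ] tilt fix rotvec(tool) [-0.0009 -0.0012  0.    ]
```

View pics/scene1.png

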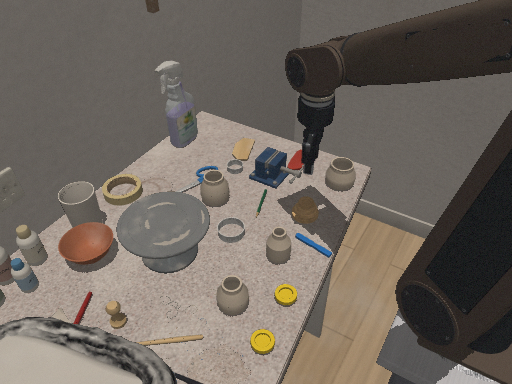

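View pics/top1.png

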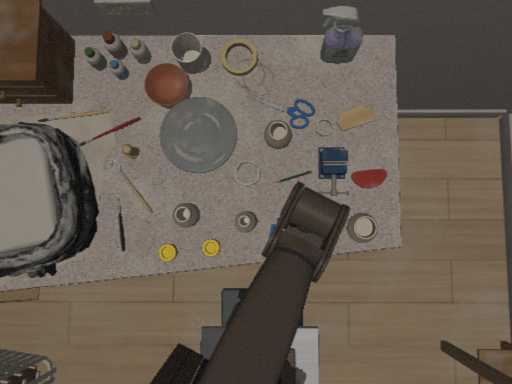

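```bash
python3 -m crank '-1 -1 30 0 0 0;0 0 40 0 0 0;0 0 20 0 0 0;0 0 0 0 0 0'
python3 -c "
from h import *
im=optics.read_camera('scene')[:,:,::-1]
cv2.imwrite('pics/s2.png',cv2.resize(im[130:240,240:390],(750,550),interpolation=cv2.INTER_CUBIC))
go((.440,-.109,.045)); print(proj('scene',[readout.get_state()['eef_pos']])); print((proj('scene',[readout.get_state()['eef_pos']])-[240,130])*5)"
```

```text
time: 3.05
eef_pos: [0.4385, -0.1093, 0.0692]
tcp_rot: [0.794, -0.608, -0.002, 0.0]
contact_force: [0.7, -0.8, 0.5]
opening: 0.651
t 3.1 tcp [ 439.6 -109.7   70.6] delta tool mm [-0.6 -0.5 25.6] F [-0.5  0.   0.4] open mm 55.4
zaxis [-0.  0. -1.] tilt fix rotvec(tool) [0.0003 0.0001 0.    ]
[[306.10369272 196.24241011]]
[[330.51846358 331.21205057]]
```

View pics/s2.png

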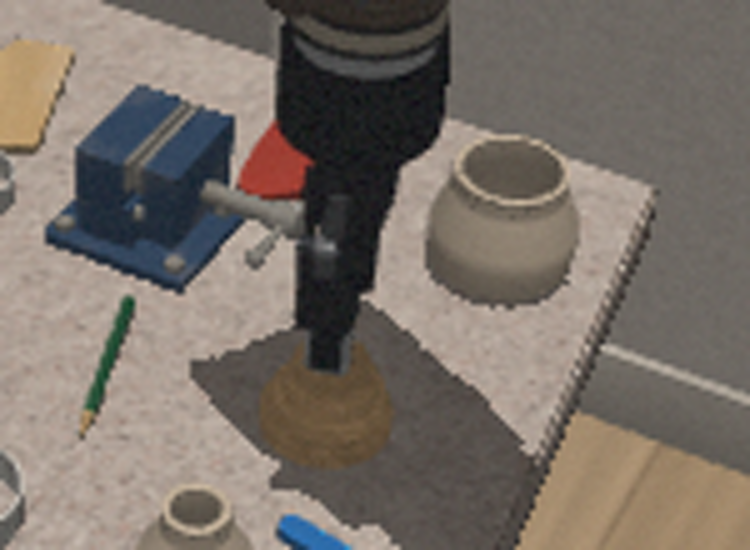

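```bash
python3 -c "
from h import *
for o in (27.5,41):
  for z in (70,75,80): print(o,z,(proj('scene',[(.4396-.00026*o,-.1097+.000965*o,z/1e3)])-[240,130])*5)"
```

```text
27.5 70 [[319.19665659 369.02604657]]
27.5 75 [[319.87579545 361.38930521]]
27.5 80 [[320.55929884 353.70348585]]
41 70 [[313.48631938 387.67179557]]
41 75 [[314.15320797 380.02552553]]
41 80 [[314.82442166 372.32966568]]
```

```bash
python3 -c "
from h import *
go((.442,-.109,.044))"
python3 -m crank '0 -2 13 0 0 0;0 0 12 0 0 0;0 0 0 0 0 0'
python3 -c "
from h import *
go((.442,-.109,.044))"
```

```text
t 3.1 tcp [ 439.6 -109.7   70.6] delta tool mm [-0.  -2.5 26.6] F [-0.5  0.   0.4] open mm 55.4
zaxis [-0.  0. -1.] tilt fix rotvec(tool) [0.0003 0.0001 0.    ]
time: 3.48
eef_pos: [0.4409, -0.1077, 0.0442]
tcp_rot: [0.794, -0.608, -0.001, 0.0]
contact_force: [1.2, 0.1, -0.5]
opening: 0.648
t 3.475 tcp [ 440.9 -107.7   44.2] delta tool mm [ 1.5 -0.7  0.2] F [ 1.2  0.1 -0.5] open mm 55.1
zaxis [-0.002  0.001 -1.   ] tilt fix rotvec(tool) [0.0019 0.0016 0.    ]
```

```bash
python3 -m crank '0 0 0 0 0 0;0 0 0 0 0 0;0 0 0 0 0 0;0 0 0 0 0 0' -0.5 30
python3 -c "
from h import *
im=optics.read_camera('scene')[:,:,::-1]
cv2.imwrite('pics/s3.png',cv2.resize(im[130:240,240:390],(750,550),interpolation=cv2.INTER_CUBIC))
go((.442,-.109,.044))"
```

```text
time: 3.98
eef_pos: [0.442, -0.1082, 0.0457]
tcp_rot: [0.794, -0.608, 0.0, -0.0]
contact_force: [-0.0, -0.2, 1.8]
opening: 0.407
t 4.025 tcp [ 442.  -108.3   45.7] delta tool mm [0.7 0.2 1.7] F [-0.7  0.4  1.6] open mm 34.6
zaxis [ 0.001 -0.    -1.   ] tilt fix rotvec(tool) [-0.0006 -0.0005  0.    ]
```

View pics/s3.png

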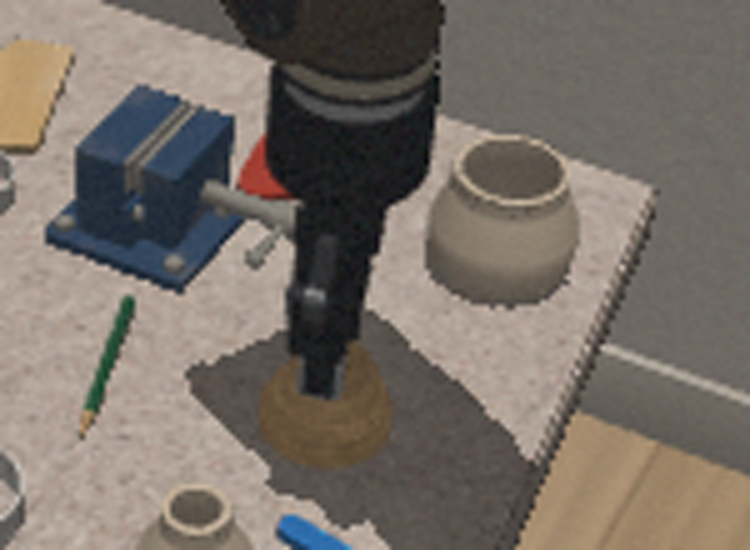

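```bash
python3 -m crank '0 0 0 0 0 0;0 0 0 0 0 0'; python3 -m crank '0 0 -10 0 0 0;0 0 -20 0 0 0;0 0 -20 0 0 0;0 0 -10 0 0 0;0 0 0 0 0 0'
python3 -c "
from h import *
im=optics.read_camera('scene')[:,:,::-1]
cv2.imwrite('pics/s4.png',cv2.resize(im[130:240,240:390],(750,550),interpolation=cv2.INTER_CUBIC))
go((.435,.0395,.164))"
```

```text
time: 4.28
eef_pos: [0.442, -0.1083, 0.0456]
tcp_rot: [0.794, -0.608, 0.0, -0.0]
contact_force: [-0.4, 0.5, 3.4]
opening: 0.411
time: 4.9
eef_pos: [0.4421, -0.1083, 0.106]
tcp_rot: [0.794, -0.608, 0.001, -0.0]
contact_force: [0.3, -0.0, 0.2]
opening: 0.41
t 4.95 tcp [ 441.6 -108.1  105.2] delta tool mm [-144.1  -32.3  -58.8] F [ 0.1  0.7 -0.3] open mm 34.8
zaxis [-0.  0. -1.] tilt fix rotvec(tool) [0. 0. 0.]
```

View pics/s4.png

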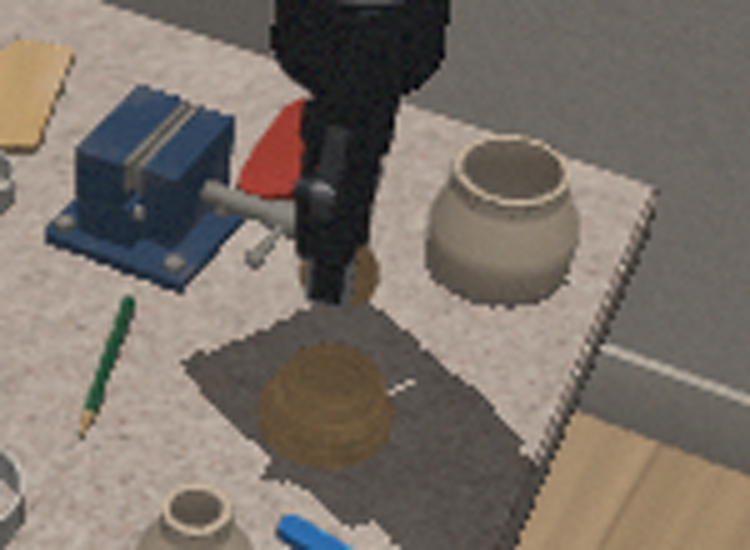

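```bash
python3 -m crank '-24 -5 -15 0 0 0;-36 -8 -15 0 0 0;-36 -8 0 0 0 0;-36 -8 0 0 0 0;-12 -3 0 0 0 0'; python3 -m crank '0 0 0 0 0 0;0 0 0 0 0 0'
python3 -c "
from h import *
im=optics.read_camera('scene')[:,:,::-1]
cv2.imwrite('pics/s5.png',cv2.resize(im[170:280,215:365],(750,550),interpolation=cv2.INTER_CUBIC))
go((.435,.0395,.100))
p=readout.get_state()['eef_pos'];th=np.linspace(0,2*np.pi,8,endpoint=False)
for dz,r in((.0025-.005+0,.019),):print(((proj('scene',[p+[r*np.cos(t),r*np.sin(t),.010] for t in th])-[215,170])*5+2).round())
print((proj('scene',[(.435,.0395,.084)])-[215,170])*5+2)
"
```

```text
time: 5.58
eef_pos: [0.4339, 0.0407, 0.1342]
tcp_rot: [0.795, -0.607, -0.001, 0.001]
contact_force: [-0.2, 0.2, -0.9]
opening: 0.413
time: 5.82
eef_pos: [0.435, 0.0384, 0.135]
tcp_rot: [0.794, -0.608, -0.0, 0.0]
contact_force: [-0.8, -0.1, -0.8]
opening: 0.409
t 5.875 tcp [435.   38.3 135.1] delta tool mm [-1.1 -0.3 35.1] F [-0.3  0.  -0.6] open mm 34.7
zaxis [-0. -0. -1.] tilt fix rotvec(tool) [ 0.0004 -0.0002  0.    ]
[[284. 192.]
 [280. 215.]
 [301. 235.]
 [335. 238.]
 [363. 224.]
 [366. 200.]
 [344. 181.]
 [311. 178.]]
[[317.91180101 309.00782523]]
```

View pics/s5.png

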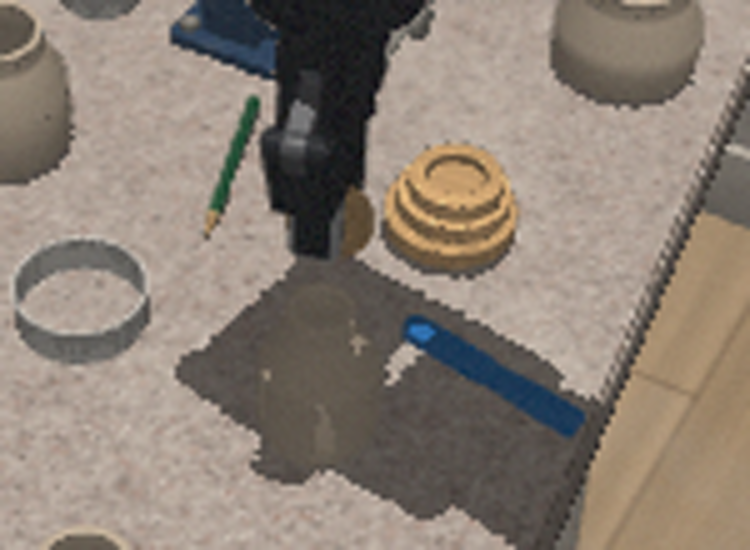

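```bash
python3 -m crank '-1 0 20 0 0 0;0 0 20 0 0 0;0 0 6 0 0 0;0 0 0 0 0 0;0 0 0 0 0 0'
python3 -c "
from h import *
im=optics.read_camera('scene')[:,:,::-1]
cv2.imwrite('pics/s6.png',cv2.resize(im[170:280,215:365],(750,550),interpolation=cv2.INTER_CUBIC))
go((.435,.0395,.086))"
```

```text
time: 6.5
eef_pos: [0.4353, 0.0399, 0.0901]
tcp_rot: [0.794, -0.608, 0.001, -0.0]
contact_force: [-0.3, 1.1, -0.8]
opening: 0.407
t 6.55 tcp [435.2  40.   90. ] delta tool mm [0.4 0.4 4. ] F [-0.5 -0.3 -0.9] open mm 34.4
zaxis [ 0.001 -0.    -1.   ] tilt fix rotvec(tool) [-0.0014 -0.0005  0.    ]
```

View pics/s6.png

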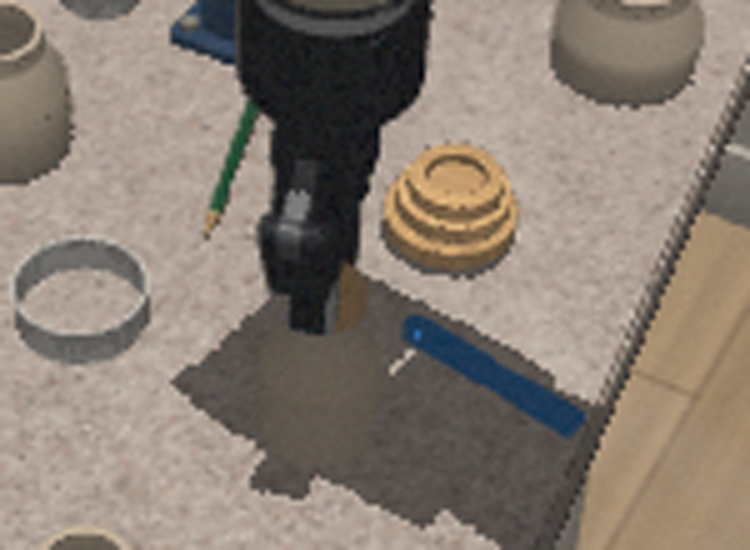

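Lid d sits over jar D (jar neck hidden under it at about (318,310) in the crop). Lower gently until contact.

```bash
python3 -m crank '0 0 2 0 0 0;0 0 1 0 0 0;0 0 0 0 0 0'; python3 -m crank '0 0 1 0 0 0;0 0 0 0 0 0'
```

```text
time: 6.92
eef_pos: [0.436, 0.04, 0.0882]
tcp_rot: [0.794, -0.607, 0.001, -0.0]
contact_force: [-1.3, 0.1, 6.8]
opening: 0.41
time: 7.18
eef_pos: [0.4367, 0.04, 0.0883]
tcp_rot: [0.794, -0.607, 0.002, -0.001]
contact_force: [-3.3, 0.9, 12.4]
opening: 0.412
```

```bash
python3 -m crank '0 0 -1 0 0 0;0 0 0 0 0 0' ; python3 -m crank '0 0 0 0 0 0;0 0 0 0 0 0;0 0 0 0 0 0' 0.1; python3 -m crank '0 0 -10 0 0 0;0 0 -30 0 0 0;0 0 -30 0 0 0' 0.3
python3 -c "
from h import *
im=optics.read_camera('scene')[:,:,::-1]
cv2.imwrite('pics/s7.png',cv2.resize(im[170:280,215:365],(750,550),interpolation=cv2.INTER_CUBIC))
go((.435,.0395,.086))"
```

```text
time: 7.42
eef_pos: [0.4359, 0.04, 0.0882]
tcp_rot: [0.794, -0.607, 0.001, -0.0]
contact_force: [-1.2, 0.4, 7.6]
opening: 0.408
time: 7.8
eef_pos: [0.4344, 0.0402, 0.0861]
tcp_rot: [0.794, -0.608, -0.0, 0.0]
contact_force: [0.7, 0.6, 0.1]
opening: 0.55
time: 8.18
eef_pos: [0.4345, 0.0402, 0.1575]
tcp_rot: [0.794, -0.608, -0.0, 0.0]
contact_force: [-0.3, 0.5, 0.4]
opening: 0.646
t 8.225 tcp [437.4  39.9 162.2] delta tool mm [-0.5  3.  76.1] F [1.3 0.1 1.9] open mm 55.3
zaxis [ 0.008 -0.001 -1.   ] tilt fix rotvec(tool) [-0.0074 -0.0031  0.    ]
```

View pics/s7.png

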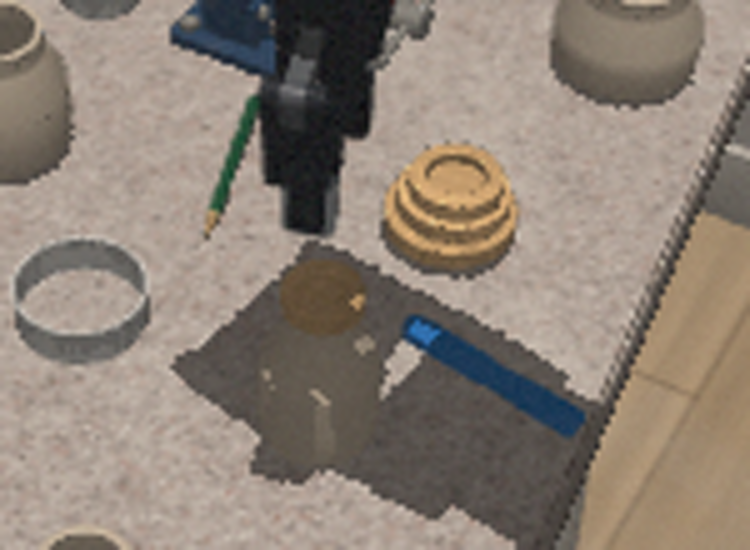

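```bash
python3 -c "
from h import *
a=optics.read_camera('top')[:,:,::-1];b=optics.read_camera('scene')[:,:,::-1]
c=lambda im,x,y,w:cv2.resize(im[y-w:y+w,x-w:x+w],(400,400),interpolation=cv2.INTER_CUBIC)
cv2.imwrite('pics/t8.png',np.hstack([c(a,300,219,25),c(b,305,209,25)]))"
```

```text
(no output)
```

View pics/t8.png

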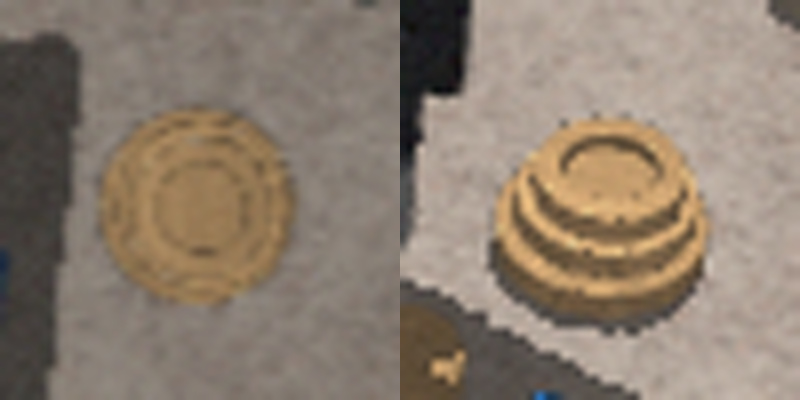

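```bash
python3 -c "
from h import *
print(atz('top',(299.6,219.3),.043),atz('scene',(305.6,204.8),.043),atz('top',(299.1,219.06),.019))
go((.441,-.108,.135))"
```

```text
[ 0.44061668 -0.10763226  0.043     ] [ 0.43855835 -0.10894519  0.043     ] [ 0.44225334 -0.10794705  0.019     ]
t 8.325 tcp [436.1  40.  158.5] delta tool mm [144.1  34.1  23.6] F [ 0.2 -0.5 -0.6] open mm 55.3
zaxis [ 0.005 -0.001 -1.   ] tilt fix rotvec(tool) [-0.0046 -0.002   0.    ]
```

```bash
python3 -m crank '24 6 0 0 0 0;40 9 0 0 0 0;40 9 15 0 0 0;40 10 30 0 0 0;0 0 30 0 0 0' 0.58; python3 -m crank '0 0 20 0 0 0;0 0 0 0 0 0;0 0 0 0 0 0'
python3 -c "
from h import *
go((.441,-.108,.032))"
```

```text
time: 8.95
eef_pos: [0.4392, -0.1099, 0.0798]
tcp_rot: [0.793, -0.609, -0.0, 0.0]
contact_force: [0.4, 0.5, 0.2]
opening: 0.79
time: 9.32
eef_pos: [0.4396, -0.1077, 0.0615]
tcp_rot: [0.794, -0.608, -0.0, 0.0]
contact_force: [0.1, 0.3, -0.1]
opening: 0.793
t 9.325 tcp [ 439.6 -107.7   61.5] delta tool mm [ 0.7 -1.3 29.5] F [ 0.1  0.3 -0.1] open mm 67.4
zaxis [-0.  0. -1.] tilt fix rotvec(tool) [0. 0. 0.]
```

```bash
python3 -m crank '0 -1 15 0 0 0;0 0 14 0 0 0;0 0 0 0 0 0'; python3 -m crank '0 0 0 0 0 0;0 0 0 0 0 0;0 0 0 0 0 0;0 0 0 0 0 0' -0.2 30;python3 -m crank '0 0 0 0 0 0;0 0 0 0 0 0';  python3 -m crank '0 0 -10 0 0 0;0 0 -30 0 0 0;0 0 -30 0 0 0;0 0 -30 0 0 0;0 0 0 0 0 0'
python3 -c "
from h import *
im=optics.read_camera('scene')[:,:,::-1]
cv2.imwrite('pics/s9.png',cv2.resize(im[100:250,230:380],(600,600),interpolation=cv2.INTER_CUBIC))
go((.4525,.2027,.14))"
```

```text
time: 9.7
eef_pos: [0.4392, -0.1067, 0.0307]
tcp_rot: [0.794, -0.607, -0.002, 0.0]
contact_force: [-0.3, -1.0, -1.0]
opening: 0.789
time: 10.2
eef_pos: [0.4409, -0.1077, 0.0328]
tcp_rot: [0.794, -0.608, 0.001, -0.0]
contact_force: [0.1, 0.1, 2.8]
opening: 0.527
time: 10.45
eef_pos: [0.4409, -0.1077, 0.0328]
tcp_rot: [0.794, -0.608, 0.0, -0.0]
contact_force: [-0.5, -0.5, 4.4]
opening: 0.53
time: 11.08
eef_pos: [0.442, -0.1081, 0.1349]
tcp_rot: [0.794, -0.608, 0.003, -0.001]
contact_force: [0.8, -0.4, -0.6]
opening: 0.528
t 11.125 tcp [ 440.8 -107.6  133. ] delta tool mm [-296.4  -92.5   -7.2] F [-0.1 -0.  -1. ] open mm 45.0
zaxis [ 0.002 -0.001 -1.   ] tilt fix rotvec(tool) [-0.0014 -0.0013  0.    ]
```

View pics/s9.png

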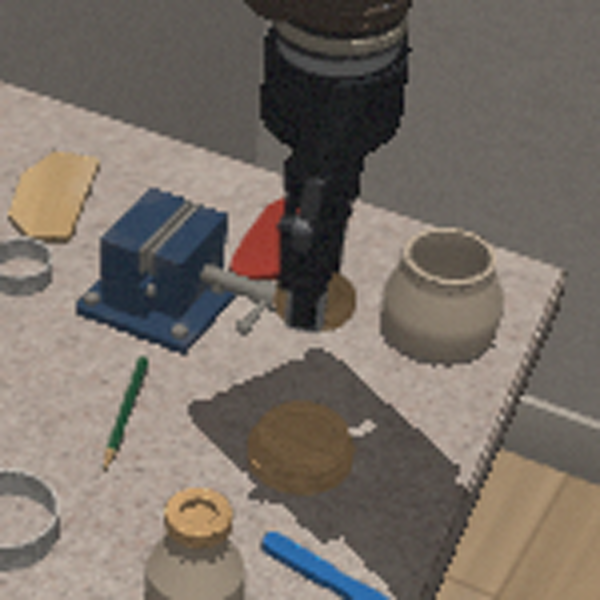

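```bash
python3 -m crank '-26 -8 -5 0 0 0;-45 -14 0 0 0 0;-45 -14 0 0 0 0;-45 -14 0 0 0 0;-45 -14 0 0 0 0'; python3 -m crank '-45 -14 0 0 0 0;-35 -11 0 0 0 0;-10 -3 0 0 0 0;0 0 0 0 0 0;0 0 0 0 0 0'
python3 -c "
from h import *
go((.4525,.2027,.080))
im=optics.read_camera('scene')[:,:,::-1]
cv2.imwrite('pics/s10.png',cv2.resize(im[215:335,160:310],(750,600),interpolation=cv2.INTER_CUBIC))"
```

```text
time: 11.75
eef_pos: [0.4469, 0.1095, 0.1353]
tcp_rot: [0.794, -0.608, -0.001, 0.001]
contact_force: [0.5, 0.3, -0.6]
opening: 0.526
time: 12.38
eef_pos: [0.4515, 0.2012, 0.1366]
tcp_rot: [0.794, -0.608, -0.0, 0.001]
contact_force: [0.3, 0.2, -0.4]
opening: 0.524
t 12.375 tcp [451.5 201.2 136.6] delta tool mm [-1.2 -1.4 56.6] F [ 0.3  0.2 -0.4] open mm 44.6
zaxis [-0.001 -0.001 -1.   ] tilt fix rotvec(tool) [ 0.0015 -0.0003  0.    ]
```

View pics/s10.png

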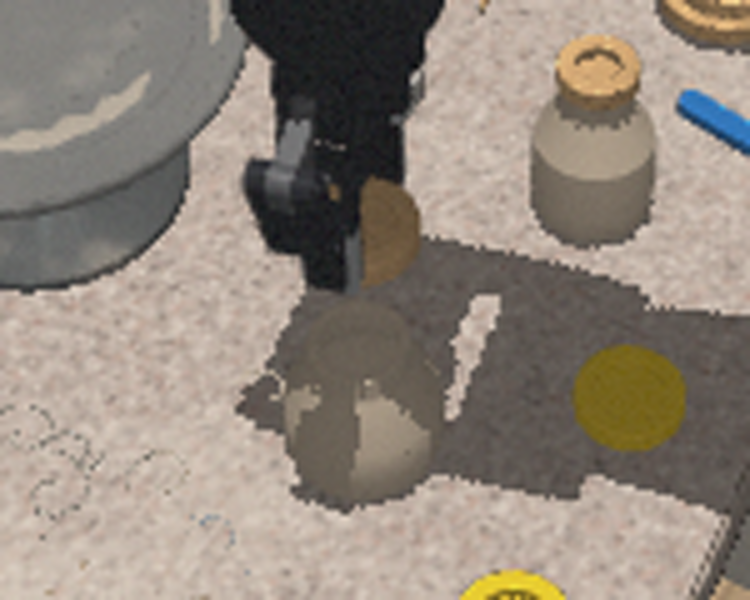

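```bash
python3 -c "
from h import *
f=lambda p:((proj('scene',[p])-[160,215])*5+2).round(1)
print(f((.4525,.2027,.072)),f((.4525,.2027,.145)))
th=np.linspace(0,2*np.pi,200)
p=np.array([f((.4515+.024*np.cos(t),.2012+.024*np.sin(t),z))[0] for t in th for z in (.134,.146)]);print(p.min(0),p.max(0))"
python3 -m crank '-1 -1 30 0 0 0;0 0 20 0 0 0;0 0 0 0 0 0;0 0 0 0 0 0'
python3 -c "
from h import *
go((.4525,.2027,.078))
im=optics.read_camera('scene')[:,:,::-1]
cv2.imwrite('pics/s11.png',cv2.resize(im[215:335,160:310],(750,600),interpolation=cv2.INTER_CUBIC))"
```

```text
[[356.  343.1]] [[347.  225.7]]
[287.8 174.3] [415.5 292.8]
time: 12.92
eef_pos: [0.4533, 0.2031, 0.0882]
tcp_rot: [0.794, -0.608, 0.0, -0.0]
contact_force: [0.2, 0.3, 0.3]
opening: 0.528
t 12.925 tcp [453.3 203.1  88.2] delta tool mm [ 0.2  0.9 10.2] F [0.2 0.3 0.3] open mm 44.9
zaxis [ 0.001  0.    -1.   ] tilt fix rotvec(tool) [-0.0013 -0.0001  0.    ]
```

View pics/s11.png

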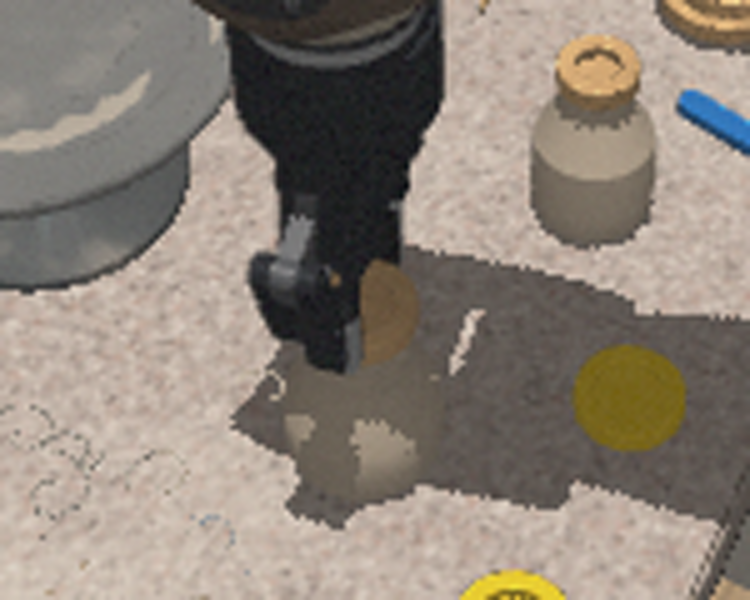

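```bash
python3 -m crank '0 0 8 0 0 0;0 0 2 0 0 0;0 0 0 0 0 0'; python3 -m crank '0 0 2 0 0 0;0 0 0 0 0 0'
```

```text
time: 13.35
eef_pos: [0.4523, 0.2035, 0.0771]
tcp_rot: [0.794, -0.608, -0.0, 0.0]
contact_force: [-0.7, 0.7, 0.3]
opening: 0.527
time: 13.6
eef_pos: [0.4525, 0.2036, 0.0752]
tcp_rot: [0.794, -0.608, -0.0, 0.0]
contact_force: [0.5, 0.0, -1.1]
opening: 0.528
```

```bash
python3 -m crank '0 0 1 0 0 0;0 0 0 0 0 0'; python3 -m crank '0 0 1 0 0 0;0 0 0 0 0 0'
```

```text
time: 13.85
eef_pos: [0.4528, 0.2036, 0.075]
tcp_rot: [0.794, -0.608, 0.0, -0.0]
contact_force: [-0.9, -0.1, 4.4]
opening: 0.527
time: 14.1
eef_pos: [0.4533, 0.2036, 0.0749]
tcp_rot: [0.794, -0.607, 0.001, -0.0]
contact_force: [-2.9, -0.4, 8.5]
opening: 0.528
```

Contact at about 75 mm, as predicted (74–75). Release.

```bash
python3 -m crank '0 0 -1 0 0 0;0 0 0 0 0 0' ; python3 -m crank '0 0 0 0 0 0;0 0 0 0 0 0;0 0 0 0 0 0' 0.38; python3 -m crank '0 0 -10 0 0 0;0 0 -30 0 0 0;0 0 -30 0 0 0;0 0 0 0 0 0' 0.6
python3 -c "
from h import *
a=optics.read_camera('top')[:,:,::-1];b=optics.read_camera('scene')[:,:,::-1]
c=lambda im,x,y,w:cv2.resize(im[y-w:y+w,x-w:x+w],(400,400),interpolation=cv2.INTER_CUBIC)
cv2.imwrite('pics/t12.png',np.hstack([c(a,300,219,25),c(b,305,209,25)]))
cv2.imwrite('pics/s12.png',cv2.resize(b[215:335,160:310],(750,600),interpolation=cv2.INTER_CUBIC))"
```

```text
time: 14.35
eef_pos: [0.4528, 0.2036, 0.0749]
tcp_rot: [0.794, -0.608, 0.0, -0.0]
contact_force: [-1.7, -0.8, 6.2]
opening: 0.527
time: 14.72
eef_pos: [0.4523, 0.2035, 0.0739]
tcp_rot: [0.794, -0.608, -0.0, 0.0]
contact_force: [0.8, 0.2, -0.5]
opening: 0.685
time: 15.22
eef_pos: [0.4547, 0.2041, 0.1478]
tcp_rot: [0.794, -0.608, 0.002, -0.003]
contact_force: [0.5, 0.4, -0.5]
opening: 0.8
```

View pics/s12.png

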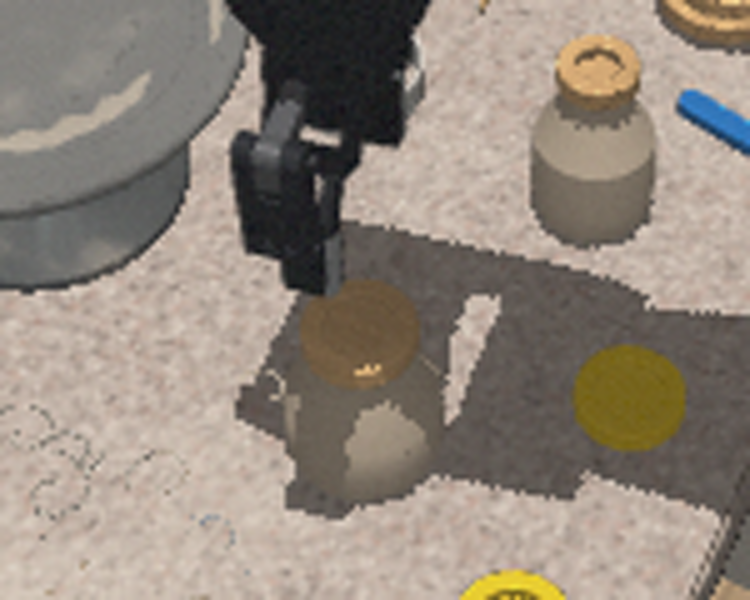

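View pics/t12.png

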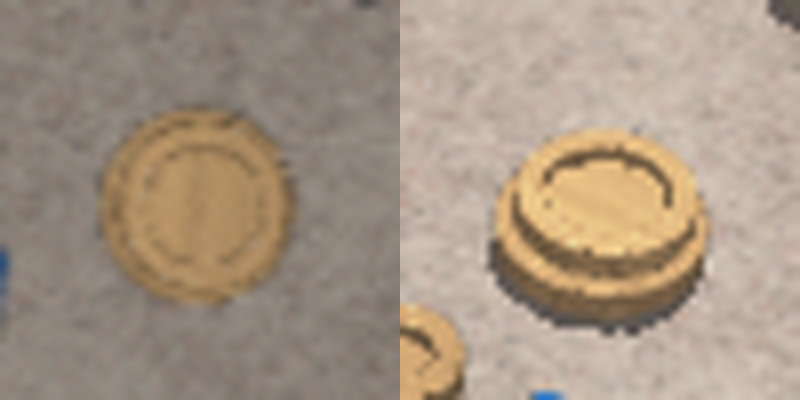

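```bash
python3 -c "
from h import *
print(atz('top',(300.1,219.0),.031),atz('scene',(305.5,207.7),.031))
go((.441,-.1085,.15))"
```

```text
[ 0.44191893 -0.10983148  0.031     ] [ 0.43904643 -0.11117964  0.031     ]
t 15.325 tcp [452.4 203.5 144.3] delta tool mm [298.2  92.7  -5.7] F [ 0.2  0.8 -1.7] open mm 68.0
zaxis [ 0.  0. -1.] tilt fix rotvec(tool) [-0.0004 -0.      0.    ]
```

```bash
python3 -m crank '28 9 0 0 0 0;45 14 0 0 0 0;45 14 0 0 0 0;45 14 0 0 0 0;45 14 0 0 0 0' 0.85; python3 -m crank '45 14 0 0 0 0;36 11 15 0 0 0;11 3 35 0 0 0;0 0 35 0 0 0;0 0 0 0 0 0'; python3 -m crank '0 0 15 0 0 0;0 0 0 0 0 0'
python3 -c "
from h import *
go((.441,-.110,.0205))"
```

```text
time: 15.95
eef_pos: [0.4429, -0.0154, 0.1427]
tcp_rot: [0.794, -0.608, -0.001, 0.001]
contact_force: [0.1, 0.1, 0.1]
opening: 0.928
time: 16.58
eef_pos: [0.4377, -0.1088, 0.0553]
tcp_rot: [0.794, -0.608, -0.005, 0.001]
contact_force: [0.2, 1.2, 0.2]
opening: 0.931
time: 16.82
eef_pos: [0.4411, -0.11, 0.044]
tcp_rot: [0.794, -0.607, -0.0, 0.0]
contact_force: [0.4, 0.4, 0.7]
opening: 0.926
t 16.825 tcp [ 441.1 -110.    44. ] delta tool mm [ 0.   0.1 23.5] F [0.4 0.4 0.7] open mm 78.8
zaxis [-0.001  0.    -1.   ] tilt fix rotvec(tool) [0.0007 0.0006 0.    ]
```

```bash
python3 -m crank '0 0 12 0 0 0;0 0 11 0 0 0;0 0 0 0 0 0'; python3 -m crank '0 0 0 0 0 0;0 0 0 0 0 0;0 0 0 0 0 0;0 0 0 0 0 0;0 0 0 0 0 0' 0 30;python3 -m crank '0 0 0 0 0 0';  python3 -m crank '0 0 -10 0 0 0;0 0 -30 0 0 0;0 0 -40 0 0 0;0 0 -40 0 0 0;0 0 0 0 0 0'
python3 -c "
from h import *
im=optics.read_camera('scene')[:,:,::-1]
cv2.imwrite('pics/s13.png',cv2.resize(im[100:250,230:380],(600,600),interpolation=cv2.INTER_CUBIC))
go((.6755,-.0497,.14))"
```

```text
time: 17.2
eef_pos: [0.4404, -0.1098, 0.0202]
tcp_rot: [0.794, -0.608, -0.001, 0.0]
contact_force: [0.1, -0.0, 0.0]
opening: 0.927
time: 17.82
eef_pos: [0.4415, -0.1104, 0.0222]
tcp_rot: [0.794, -0.608, 0.0, -0.0]
contact_force: [-1.2, 1.8, 5.3]
opening: 0.636
time: 17.95
eef_pos: [0.4416, -0.1104, 0.0222]
tcp_rot: [0.794, -0.608, 0.0, -0.0]
contact_force: [-1.7, 1.2, 5.8]
opening: 0.639
time: 18.58
eef_pos: [0.4439, -0.1116, 0.1457]
tcp_rot: [0.794, -0.608, 0.005, -0.001]
contact_force: [-0.2, -0.0, -0.3]
opening: 0.637
t 18.625 tcp [ 442.3 -110.9  143.2] delta tool mm [   2. -241.    4.] F [ 0.4 -0.6 -1.9] open mm 54.5
zaxis [ 0.004 -0.002 -1.   ] tilt fix rotvec(tool) [-0.0035 -0.0031  0.    ]
```

View pics/s13.png

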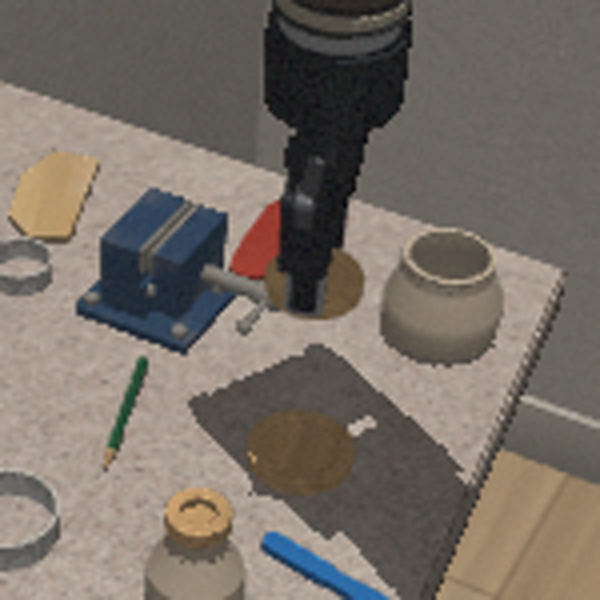

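```bash
python3 -m crank '0 -30 0 0 0 0;0 -45 0 0 0 0;1 -50 0 0 0 0;1 -50 0 0 0 0;0 -45 0 0 0 0'; python3 -m crank '0 -20 0 0 0 0;0 0 0 0 0 0;0 0 0 0 0 0'
python3 -c "
from h import *
go((.6755,-.0497,.09))
im=optics.read_camera('scene')[:,:,::-1]
cv2.imwrite('pics/s14.png',cv2.resize(im[110:230,140:290],(750,600),interpolation=cv2.INTER_CUBIC))"
```

```text
time: 19.25
eef_pos: [0.6545, -0.0539, 0.1386]
tcp_rot: [0.794, -0.608, -0.002, 0.001]
contact_force: [-0.8, -1.0, 0.2]
opening: 0.635
time: 19.62
eef_pos: [0.6719, -0.0494, 0.1395]
tcp_rot: [0.794, -0.608, -0.002, 0.001]
contact_force: [0.3, -0.5, -0.9]
opening: 0.636
t 19.625 tcp [671.9 -49.4 139.5] delta tool mm [ 1.3 -3.5 49.5] F [ 0.3 -0.5 -0.9] open mm 54.1
zaxis [-0.003  0.001 -1.   ] tilt fix rotvec(tool) [0.0032 0.0014 0.    ]
```

View pics/s14.png

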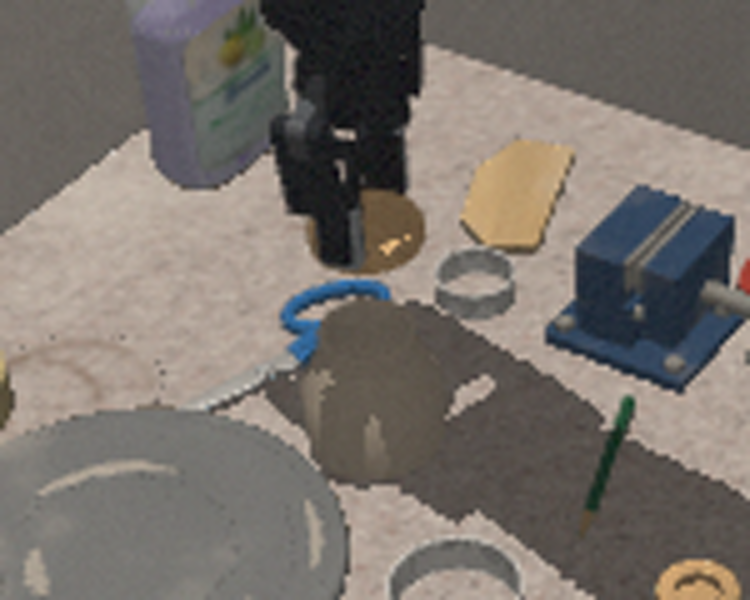

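```bash
python3 -m crank '1 0 15 0 0 0;0 0 20 0 0 0;0 0 0 0 0 0;0 0 0 0 0 0'
python3 -c "
from h import *
go((.6755,-.0497,.09))
im=optics.read_camera('scene')[:,:,::-1]
f=lambda p:((proj('scene',[p])-[140,110])*5+2).round(1)
e=readout.get_state()['eef_pos']
print(f((.6755,-.0497,.078)),f(e+[0,0,.008]))
th=np.linspace(0,2*np.pi,200)
p=np.array([f(e+[.029*np.cos(t),.029*np.sin(t),z])[0] for t in th for z in (-.003,.009)]);print(p.min(0),p.max(0))
cv2.imwrite('pics/s15.png',cv2.resize(im[110:230,140:290],(750,600),interpolation=cv2.INTER_CUBIC))"
```

```text
time: 20.18
eef_pos: [0.6735, -0.0504, 0.1058]
tcp_rot: [0.794, -0.608, -0.0, 0.0]
contact_force: [0.1, -0.1, -1.0]
opening: 0.635
t 20.175 tcp [673.5 -50.4 105.8] delta tool mm [-0.2 -2.1 15.8] F [ 0.1 -0.1 -1. ] open mm 54.0
zaxis [-0.001  0.    -1.   ] tilt fix rotvec(tool) [0.0006 0.0004 0.    ]
[[365.6 332. ]] [[363.6 275.4]]
[305.1 238.7] [423.1 329.4]
```

View pics/s15.png

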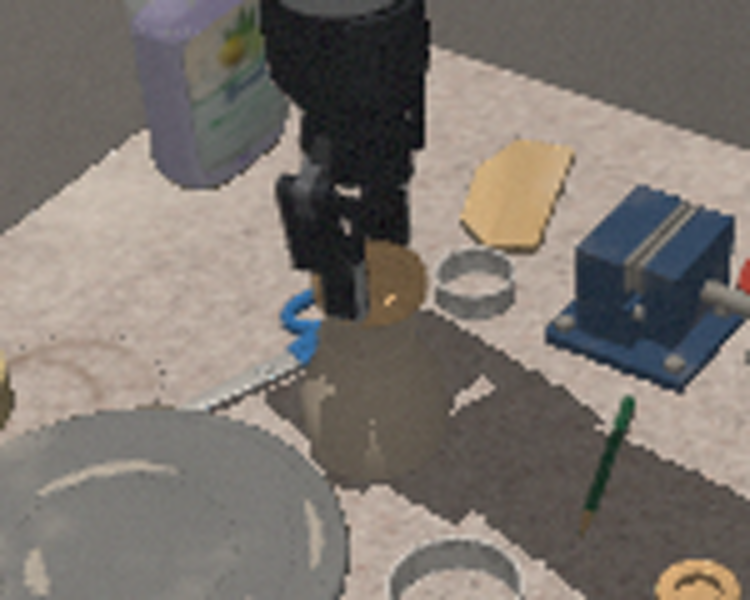

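```bash
python3 -m crank '0 -2 10 0 0 0;0 0 8 0 0 0;0 0 3 0 0 0;0 0 0 0 0 0'; python3 -m crank '0 0 2 0 0 0;0 0 0 0 0 0'
```

```text
time: 20.72
eef_pos: [0.6753, -0.0498, 0.0847]
tcp_rot: [0.794, -0.608, -0.0, 0.0]
contact_force: [0.3, -0.2, -0.4]
opening: 0.635
time: 20.98
eef_pos: [0.6757, -0.0499, 0.0834]
tcp_rot: [0.794, -0.608, 0.0, -0.0]
contact_force: [0.1, 0.1, -0.5]
opening: 0.638
```

```bash
python3 -m crank '0 0 1 0 0 0;0 0 0 0 0 0'; python3 -m crank '0 0 1 0 0 0;0 0 0 0 0 0'
```

```text
time: 21.22
eef_pos: [0.6756, -0.0499, 0.0823]
tcp_rot: [0.794, -0.608, -0.0, 0.0]
contact_force: [0.0, 0.4, -0.3]
opening: 0.631
time: 21.48
eef_pos: [0.6758, -0.0499, 0.0819]
tcp_rot: [0.794, -0.608, 0.0, -0.0]
contact_force: [-1.1, -0.6, 2.1]
opening: 0.639
```

Contact at 81.9 mm (expected ≈81–82): seated. Release.

```bash
python3 -m crank '0 0 0 0 0 0;0 0 0 0 0 0;0 0 0 0 0 0' 0.65; python3 -m crank '0 0 -10 0 0 0;0 0 -30 0 0 0;0 0 -30 0 0 0;0 0 0 0 0 0' 1.0
python3 -c "
from h import *
a=optics.read_camera('top')[:,:,::-1];b=optics.read_camera('scene')[:,:,::-1]
c=lambda im,x,y,w:cv2.resize(im[y-w:y+w,x-w:x+w],(400,400),interpolation=cv2.INTER_CUBIC)
cv2.imwrite('pics/t16.png',np.hstack([c(a,300,219,25),c(b,305,209,25)]))
cv2.imwrite('pics/s16.png',cv2.resize(b[110:230,140:290],(750,600),interpolation=cv2.INTER_CUBIC))"
```

```text
time: 21.85
eef_pos: [0.6756, -0.0499, 0.0812]
tcp_rot: [0.794, -0.608, -0.0, 0.0]
contact_force: [0.0, -0.6, 0.4]
opening: 0.824
time: 22.35
eef_pos: [0.678, -0.0504, 0.1558]
tcp_rot: [0.794, -0.608, 0.004, -0.002]
contact_force: [-0.1, 0.5, 0.4]
opening: 1.001
```

View pics/s16.png

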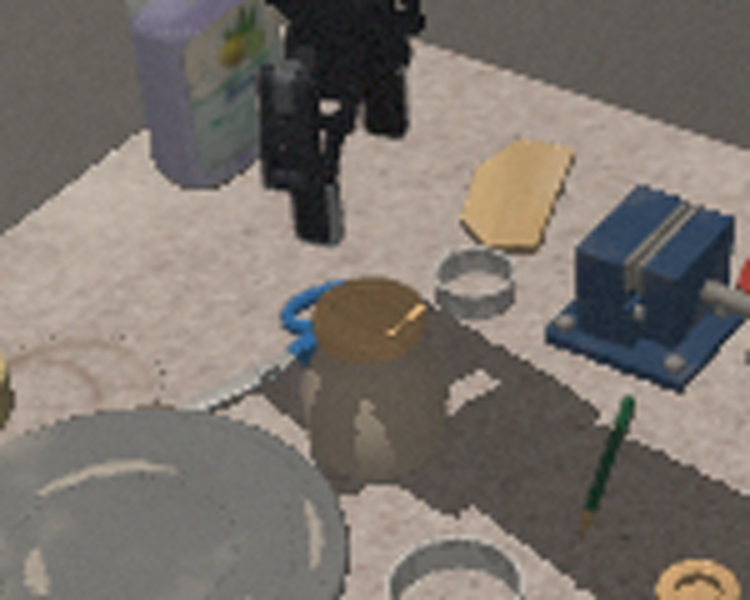

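View pics/t16.png

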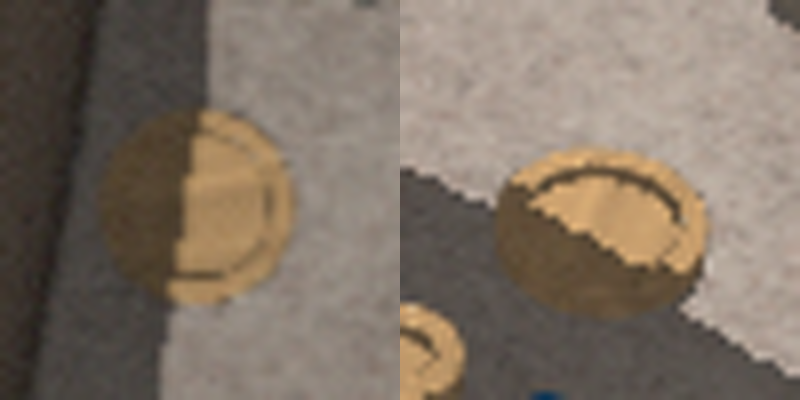

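```bash
python3 -c "
from h import *
print(atz('top',(299.0,219.2),.019))
go((.4415,-.1085,.14))"
```

```text
[ 0.44187091 -0.10767057  0.019     ]
t 22.45 tcp [675.5 -49.9 151.4] delta tool mm [ -4.7 241.2  11.3] F [-0.7 -0.4 -0.2] open mm 85.2
zaxis [ 0. -0. -1.] tilt fix rotvec(tool) [-0.0002 -0.0002  0.    ]
```

```bash
python3 -m crank '0 26 0 0 0 0;0 45 0 0 0 0;-2 50 0 0 0 0;-2 50 0 0 0 0;-1 45 10 0 0 0'; python3 -m crank '0 20 30 0 0 0;0 5 35 0 0 0;0 0 30 0 0 0;0 0 0 0 0 0;0 0 0 0 0 0'
python3 -c "
from h import *
go((.4415,-.1085,.004))
im=optics.read_camera('scene')[:,:,::-1]
cv2.imwrite('pics/s17.png',cv2.resize(im[130:240,240:390],(750,550),interpolation=cv2.INTER_CUBIC))"
```

```text
time: 23.08
eef_pos: [0.4637, -0.1015, 0.14]
tcp_rot: [0.794, -0.608, -0.001, 0.0]
contact_force: [-0.2, -0.9, -0.3]
opening: 0.998
time: 23.7
eef_pos: [0.4419, -0.1082, 0.0465]
tcp_rot: [0.794, -0.608, -0.0, 0.0]
contact_force: [0.5, 0.8, 0.2]
opening: 1.002
t 23.7 tcp [ 441.9 -108.2   46.5] delta tool mm [ 0.2  0.4 42.5] F [0.5 0.8 0.2] open mm 85.2
zaxis [-0.  0. -1.] tilt fix rotvec(tool) [0.0002 0.0001 0.    ]
```

View pics/s17.png

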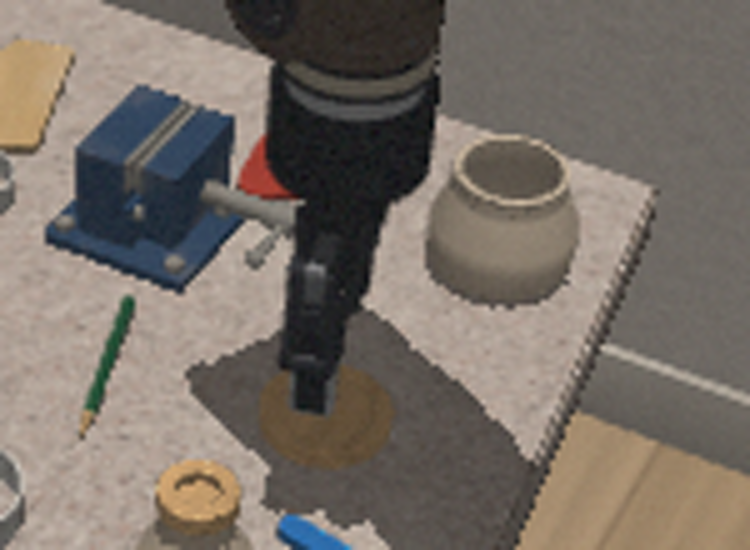

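```bash
python3 -m crank '0 0 20 0 0 0;0 0 10 0 0 0;0 0 4 0 0 0;0 0 0 0 0 0'; python3 -m crank '0 0 5 0 0 0;0 0 3 0 0 0;0 0 0 0 0 0'
```

```text
time: 24.25
eef_pos: [0.442, -0.1082, 0.0126]
tcp_rot: [0.794, -0.608, 0.0, -0.0]
contact_force: [-0.8, 0.0, -0.3]
opening: 1.0
time: 24.62
eef_pos: [0.4416, -0.108, 0.0041]
tcp_rot: [0.794, -0.608, -0.0, 0.0]
contact_force: [0.0, -0.3, -0.1]
opening: 1.003
```

```bash
python3 -m crank '0 0 0 0 0 0;0 0 0 0 0 0;0 0 0 0 0 0;0 0 0 0 0 0;0 0 0 0 0 0' 0.3 30;python3 -c "
from h import *
im=optics.read_camera('scene')[:,:,::-1]
cv2.imwrite('pics/s18.png',cv2.resize(im[150:260,240:390],(750,550),interpolation=cv2.INTER_CUBIC))"
```

```text
time: 25.25
eef_pos: [0.442, -0.1082, 0.0053]
tcp_rot: [0.794, -0.608, -0.0, 0.0]
contact_force: [-2.3, 1.4, 6.4]
opening: 0.77
```

View pics/s18.png

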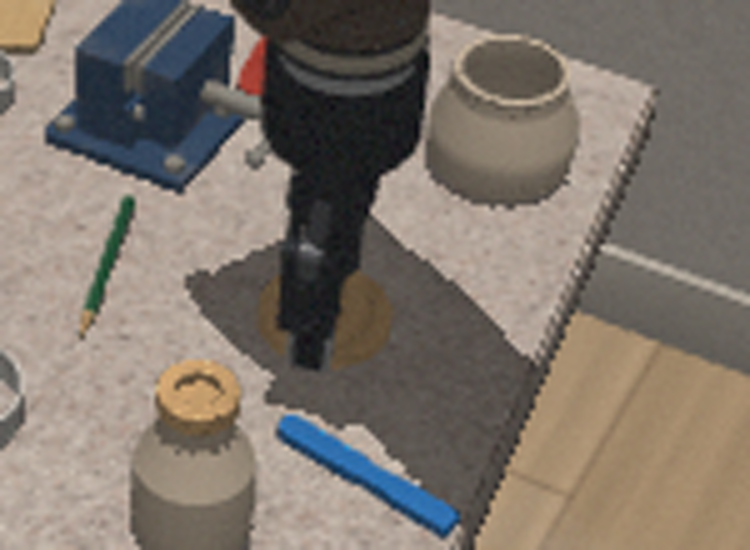

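```bash
python3 -m crank '0 0 -10 0 0 0;0 0 -30 0 0 0;0 0 -40 0 0 0;0 0 -30 0 0 0;0 0 0 0 0 0'
python3 -c "
from h import *
im=optics.read_camera('scene')[:,:,::-1]
cv2.imwrite('pics/s19.png',cv2.resize(im[100:250,230:380],(600,600),interpolation=cv2.INTER_CUBIC))
go((.4187,-.278,.11))"
```

```text
time: 25.92
eef_pos: [0.4437, -0.1091, 0.1175]
tcp_rot: [0.794, -0.608, 0.004, -0.001]
contact_force: [0.2, 1.2, -1.0]
opening: 0.764
t 25.975 tcp [ 442.4 -108.5  115.4] delta tool mm [157.4  67.2   5.6] F [-0.2  0.1 -1.3] open mm 65.0
zaxis [ 0.003 -0.001 -1.   ] tilt fix rotvec(tool) [-0.0022 -0.0019  0.    ]
```

View pics/s19.png

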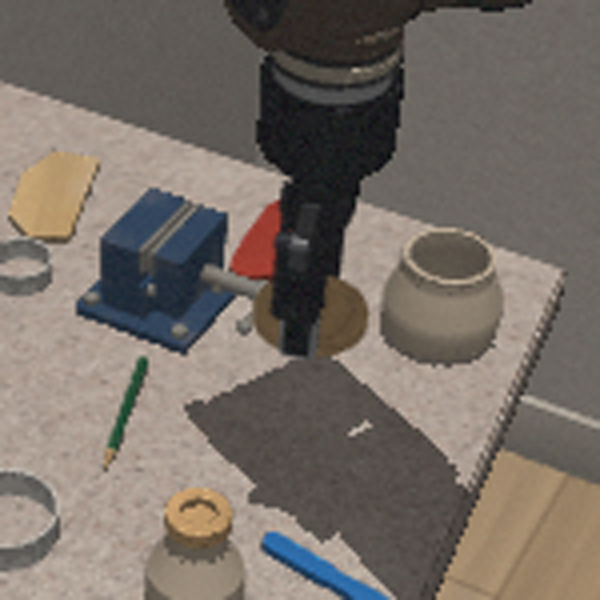

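```bash
python3 -m crank '20 9 0 0 0 0;40 17 0 0 0 0;45 19 0 0 0 0;35 15 0 0 0 0;16 7 0 0 0 0'; python3 -m crank '0 0 0 0 0 0;0 0 0 0 0 0;0 0 0 0 0 0'
python3 -c "
from h import *
go((.4187,-.278,.075))
im=optics.read_camera('scene')[:,:,::-1]
f=lambda p:((proj('scene',[p])-[270,90])*5+2).round(1)
e=readout.get_state()['eef_pos']
print(f((.4187,-.278,.066)))
th=np.linspace(0,2*np.pi,200)
p=np.array([f(e+[.034*np.cos(t),.034*np.sin(t),z])[0] for t in th for z in (.002,.014)]);print(p.min(0),p.max(0))
cv2.imwrite('pics/s20.png',cv2.resize(im[90:210,270:420],(750,600),interpolation=cv2.INTER_CUBIC))"
```

```text
time: 26.6
eef_pos: [0.4167, -0.2771, 0.1125]
tcp_rot: [0.794, -0.608, -0.002, -0.0]
contact_force: [0.9, 0.6, -1.2]
opening: 0.764
time: 26.98
eef_pos: [0.418, -0.2749, 0.114]
tcp_rot: [0.795, -0.607, -0.0, -0.0]
contact_force: [-0.1, -1.0, -0.8]
opening: 0.766
t 26.975 tcp [ 418.  -274.9  114. ] delta tool mm [ 3.2  0.1 39. ] F [-0.1 -1.  -0.8] open mm 65.1
zaxis [-0.     0.001 -1.   ] tilt fix rotvec(tool) [0.0002 0.0008 0.    ]
[[357.9 371.5]]
[302.5 241.3] [438.6 337.8]
```

View pics/s20.png

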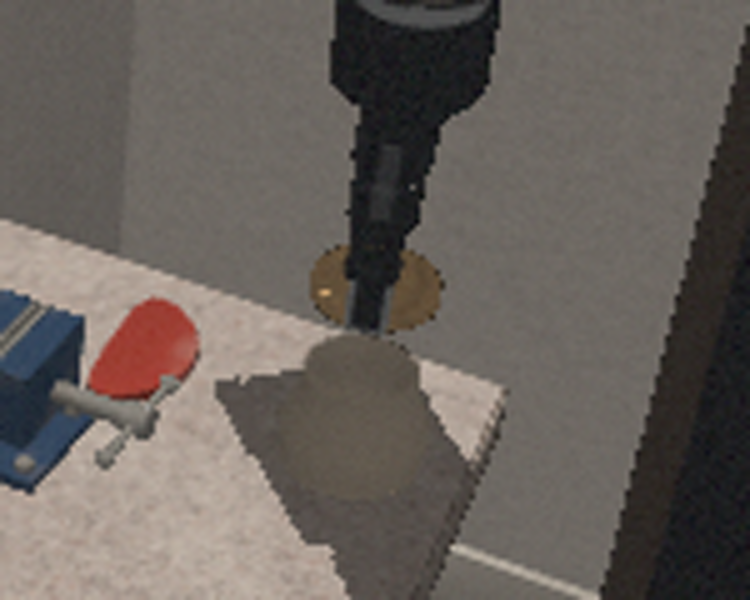

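```bash
python3 -m crank '3 0 15 0 0 0;0 0 20 0 0 0;0 0 5 0 0 0;0 0 0 0 0 0;0 0 0 0 0 0'
python3 -c "
from h import *
go((.4187,-.278,.066))"
```

```text
time: 27.65
eef_pos: [0.4191, -0.2795, 0.0749]
tcp_rot: [0.794, -0.608, 0.001, 0.0]
contact_force: [-0.5, -1.3, -0.7]
opening: 0.768
t 27.65 tcp [ 419.1 -279.5   74.9] delta tool mm [-1.5 -0.   8.9] F [-0.5 -1.3 -0.7] open mm 65.3
zaxis [ 0.001 -0.001 -1.   ] tilt fix rotvec(tool) [-0.0006 -0.001   0.    ]
```

```bash
python3 -m crank '-1 0 5 0 0 0;0 0 3 0 0 0;0 0 0 0 0 0;0 0 0 0 0 0'; python3 -m crank '0 0 1 0 0 0;0 0 0 0 0 0'; python3 -m crank '0 0 1 0 0 0;0 0 0 0 0 0'
```

```text
time: 28.15
eef_pos: [0.4185, -0.2782, 0.0664]
tcp_rot: [0.794, -0.608, 0.0, 0.0]
contact_force: [0.6, -0.4, -0.6]
opening: 0.767
time: 28.4
eef_pos: [0.4184, -0.2782, 0.0653]
tcp_rot: [0.794, -0.608, -0.0, -0.0]
contact_force: [0.4, -0.2, -0.6]
opening: 0.767
time: 28.65
eef_pos: [0.4185, -0.2783, 0.0646]
tcp_rot: [0.794, -0.608, 0.0, 0.0]
contact_force: [-1.4, 1.0, 2.2]
opening: 0.766
```

```bash
python3 -m crank '0 0 0 0 0 0;0 0 0 0 0 0;0 0 0 0 0 0' 1.0; python3 -m crank '0 0 -10 0 0 0;0 0 -30 0 0 0;0 0 -50 0 0 0;0 0 -40 0 0 0;0 0 0 0 0 0'
python3 -m crank '50 0 0 0 0 0;50 0 0 0 0 0;50 -10 0 0 0 0;50 -10 0 0 0 0;30 0 0 0 0 0'
python3 -m crank '0 0 0 0 0 0;0 0 0 0 0 0;0 0 0 0 0 0'
python3 -c "
from h import *
a=optics.read_camera('top')[:,:,::-1];b=optics.read_camera('scene')[:,:,::-1]
cv2.imwrite('pics/t21.png',cv2.resize(a[110:250,150:400],(800,448),interpolation=cv2.INTER_CUBIC))
cv2.imwrite('pics/s21.png',cv2.resize(b[150:320,190:370],(635,600),interpolation=cv2.INTER_CUBIC))"
```

```text
time: 29.02
eef_pos: [0.4184, -0.2782, 0.0643]
tcp_rot: [0.794, -0.608, -0.0, -0.0]
contact_force: [-0.5, -0.7, -0.2]
opening: 1.003
time: 29.65
eef_pos: [0.4204, -0.2801, 0.1996]
tcp_rot: [0.794, -0.608, 0.005, 0.001]
contact_force: [-0.1, 0.2, -0.3]
opening: 0.998
time: 30.28
eef_pos: [0.4982, -0.4963, 0.1925]
tcp_rot: [0.794, -0.608, -0.001, -0.0]
contact_force: [0.0, 0.4, -0.5]
opening: 1.0
time: 30.65
eef_pos: [0.4977, -0.4936, 0.1942]
tcp_rot: [0.794, -0.607, -0.0, -0.0]
contact_force: [-0.2, -1.0, 0.1]
opening: 1.001
```

View pics/t21.png

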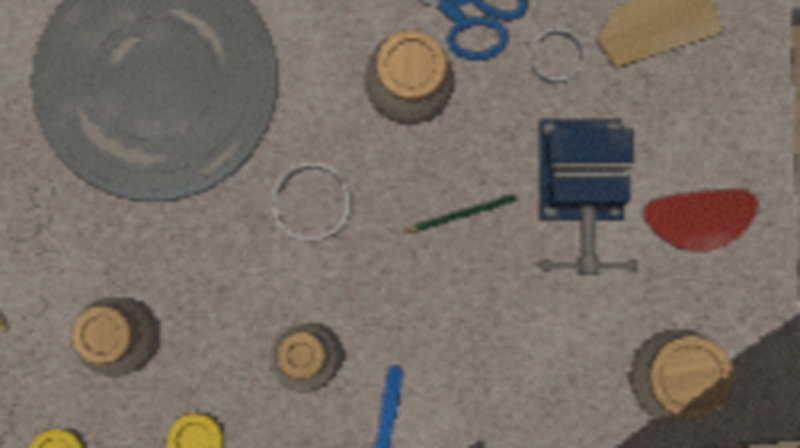

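View pics/s21.png

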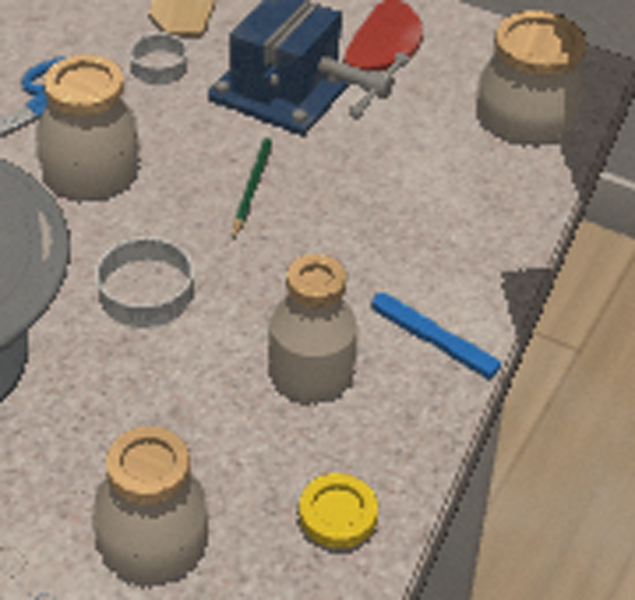

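```bash
python3 -c "
from plant import ctrl,readout
print(ctrl.sign_off()); print(readout.get_state()['time'])"
```

```text
the job is handed in; nothing more can be done
None
the job is handed in; nothing more can be done
```

I took the stack apart from the top. The smallest lid went on jar D, then c on C, b on B and the largest on A. I handed the job in at about 31 s of the 128 s allowed.

**Final check:** The last top and scene pictures show all four wooden lids lying flat and centred on their jars. The jars are standing where they were, the yellow look-alikes are untouched, and the arm is clear of everything.

**Seating heights:** Lids a, b and c made contact within about 1 mm of the height expected for a seated plug. Lid d read about 2 mm high. That is well short of the 7 mm it would show if the plug were resting on the rim, and the pictures show it flat.

**Disagreements:**
- The scene camera placed things about 2–3 mm lower in x than the top camera. I used values close to the top camera's, because they fitted where the gripper showed up in the scene picture.
- The reported jaw opening read about 3 mm less than each lid's known width.

The highest contact force I saw was about 12 N, while seating lid d.

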